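# Fish the dropped bangle out from under the polisher's guard

## Robot

A 6-joint arm with a two-finger parallel gripper is mounted at the origin on the work surface. World frame = base frame: x ahead of the robot, y to its left, z up, the work surface at z = 0. Lengths are in m, angles in rad, forces in N, time in s.
With the tool pointing down it reaches from about 0.4 to 0.925 m from the base axis. Payload 3.4 kg.
Tool frame: the origin (TCP) lies at the very end of the fingers, on their centre line; the grasp point (between the pads) lies 19 mm behind it; z points along the fingers, y is the line along which they close (so a half turn about z gives the same grasp; the last joint's range is limited). The gripper opens to 85 mm and grips with 20 to 120 N. Pads are 22 mm wide; open, the fingers measure 114 mm over their backs; the gripper's body (76 mm by 85 mm) begins 54 mm behind the grasp point. The pads swing forward as they close: fully open they stand 13 mm farther back than shut.
Start: joints at [-1.365, 0.307, 1.506, -0, 1.328, -0.073], TCP at [0.159, -0.553, 0.207] pointing down, gripper open.
Joint ranges: [-3.12, 3.12], [-1.05, 2.28], [0.14, 2.33], [-1.42, 4.57], [0.1, 2.73], [-2.68, 2.68]. Speed limits (rad/s): [2.57, 2.57, 3.14, 3.14, 3.14, 3.14].

## Interface

Orientations are given as a unit quaternion [w, x, y, z].
In Python, from cell import robot, read_camera, get_calibration gives the robot as it stands. The module is installed in compiled form; this text tells all that it offers.
- The arm moves only by the tool send_rows, never from a script. Its argument "steps" is text: rows parted by semicolons, each of 7 numbers parted by spaces: the shift along the tool's x, y, z in units of 1 m (1.0 is 1 m), then the turn, a rotation vector about the tool's x, y, z in units of 90 degrees (1.0 is 90 degrees), then the gripper's target within -1 to 1 (fully open at 1, half-way at 0, shut at -1). A call has 1 to 5 rows; each row is the pose to reach, as a shift and turn from the pose commanded when the call began, along the tool's axes at that moment; what a row does not reach only later rows make up. A row lasts 1/10 s, in which the tool goes at most 50 mm and 8.59 degrees, less where a joint would pass 70% of its speed; a pose out of reach is approached as far as the arm can. A call with a number of a shift or a turn outside -1 to 1 is refused whole. A call with a gripper value outside its range is refused whole. The fingers move at their own pace and stop on an object; "grip_force" is the grip in N (left out, the last holds). Time passes only in rows, so rows that repeat a pose let the fingers close. It gives the time, the measured TCP pose, the force, the opening and the grip force at its end, in the units of the state.
- robot.sense(): the state, without advancing time (a new reading comes with each control period).
- read_camera(name): name is "scene" or "top" or "wrist"; returns the picture (420x560x3 uint8, blue, green, red); there is no depth.
- get_calibration(name): a dict with "camera_matrix" (3x3 intrinsics, pixels), "T" (4x4, takes a point from camera to world coordinates); the wrist camera has in their place "T_tool_cam" (4x4, takes a point from camera to tool coordinates, whose origin is the TCP and whose axes are the flange's). Camera axes: x right, y up, looking along -z (the intrinsics and any distortion apply to the point x, -y, -z); pixel columns grow to the right and rows downward; lengths in m; the calibration is good to about 2 mm. The wrist camera is an equidistant fisheye: a pixel r from the principal point sees the ray r / f radians off the axis. A picture is of the moment at which its call begins: read the wrist's pose just before it. get_calibration takes no time and is no camera call.
- robot.sign_off(): hands the job in; it is judged then, once.
The state is a dict: "clock": time; "q": joint angles; "dq": joint speeds; "joint_torque": joint torques, N m; "eef_pos": TCP position; "eef_rot": TCP orientation; "contact_force": force on the tool from outside, world axes, zero at the start; "moment": the same for the moment, N m; "opening": opening from 0.0 (shut) to 1.0 (fully open); "gripper_force": force on a finger pad.
Only numpy, scipy, OpenCV 4.12 (cv2) and the standard library are available. Lean on these libraries where they do the work, as an engineer would, in place of code of your own. Each camera call takes 0.05 s, during which the arm holds its last target. There are 200 camera calls.

## Task

A brass bangle has dropped under the fixed bar guard of the bench polisher. Take the hooked rod by its wooden handle and use it, not the fingers, to draw the bangle out through the mouth of the guard onto the open bench just in front, a few centimetres clear, leaving the flat brass disc beside it where it lies. Then set the rod down on the bench on the flat of its handle, as it lay before, with its hook out of the guard.

Things in the scene. Friction and masses are not known exactly. Their poses are not given: they have to be found in the camera images.
- hook_rod: Hooked rod on the bench; a flat-bladed scraper with a like handle lies beside. Origin at bench level below the hook; x from handle to hook, z up. Flat-bottomed wooden handle: x -265 to -145, 28 wide (y), 40 high; grip it across y at x = -200, z = 25. From it a 6 mm steel bar runs at z = 28 to x = 0, then straight down, tip at z = 3: handle on the bench, the hook is down clear of it. 160 g.
- bangle: Plain brass bangle, a ring lying flat: outer diameter 68, bore 60, height 12, about 70 g (varies). Origin at the centre of its underside. It lies under the guard, 60 to 95 mm inside the mouth, to the left or right of the middle; the hook fits anywhere in the bore.
- disc: Flat solid brass disc, diameter 52, thickness 5, 90 g, also lying under the guard on the other side of the middle from the bangle, about 100 mm from it centre to centre. Origin at the centre of its underside. To be left alone.
- guard: Fixed guard: a flat grille of dark steel bars on four posts over a thin black mat, grey motor behind. Origin on the bench, mid of its open mouth; y straight in (roughly to the robot's left), x along the mouth, z up. Grille x -115 to 115, y 0 to 170, 86 mm free below it, top 94; posts 10 thick at its corners, side and back rails at z = 45; motor from y = 165, up to z = 205. Bench clear in front, y 0 to -160.
There are look-alikes about, which are no part of the job. Of the things shaped like the bangle, the brass one is meant.

How it is judged:
By the outcome, as a careful person would: the job done as asked, in the order asked, and still so for the second after the job is handed in, with the robot touching nothing.
It also fails if it takes over 48 s, if anything falls off the work surface, if the arm or the gripper's body presses on something with over 40 N, if the wrist force passes 120 N, or if a joint passes its speed limit or range.

## Working session

There is one attempt and no reset: what is moved stays moved. The work goes in short steps, Python scripts to look and compute and a tool call to move; the robot and the scene stay as the last step left them, time stands still between calls to the robot, and variables do not carry over. Pictures are saved under pics/ and viewed, at most 10 in all, crops included, and the job is handed in when it is done.

Besides the shell and the picture viewer there is one more tool, called by a JSON object that holds its "api" and its "payload". send_rows: Moves the arm, as the interface text tells. Its arguments: {"type":"object","properties":{"steps":{"type":"string"},"grip_force":{"type":"number"}},"required":["steps"]}

```bash
mkdir -p pics; cat > h.py <<'E'
import numpy as np, cv2
from cell import robot, read_camera, get_calibration
from scipy.spatial.transform import Rotation as R
def ray(cam,u,v):
    c=get_calibration(cam);K=np.array(c["camera_matrix"]);T=np.array(c["T"])
    d=np.array([(u-K[0,2])/K[0,0],-(v-K[1,2])/K[1,1],-1.0])
    return T[:3,3],T[:3,:3]@d
def onz(cam,u,v,z):
    o,d=ray(cam,u,v);return o+d*(z-o[2])/d[2]
def px(cam,p):
    c=get_calibration(cam);K=np.array(c["camera_matrix"]);T=np.array(c["T"])
    q=T[:3,:3].T@(np.array(p)-T[:3,3]);return K[0,2]+K[0,0]*q[0]/-q[2],K[1,2]+K[1,1]*q[1]/q[2]
def tool(p):  # world vector -> tool axes
    w=robot.sense()["eef_rot"];return R.from_quat(np.r_[w[1:],w[0]]).inv().apply(p)
E
python3 - <<'E'
from h import *
for n in("top","scene"):
    i=read_camera(n);cv2.imwrite(f"pics/{n}0.png",i);c=get_calibration(n);print(n,{k:np.round(v,3).tolist() if k in("camera_matrix","T") else v for k,v in c.items()})
print(robot.sense())
E
```

```text
top {'camera_matrix': [[472.078, 0.0, 277.19], [0.0, 472.078, 204.541], [0.0, 0.0, 1.0]], 'T': [[0.063, 0.977, -0.206, 0.259], [-0.998, 0.063, -0.006, 0.077], [0.007, 0.206, 0.979, 1.221], [0.0, 0.0, 0.0, 1.0]]}
scene {'camera_matrix': [[382.803, 0.0, 277.606], [0.0, 382.803, 209.887], [0.0, 0.0, 1.0]], 'T': [[-0.395, -0.719, 0.571, 1.058], [0.918, -0.313, 0.242, 0.298], [0.005, 0.62, 0.785, 0.753], [0.0, 0.0, 0.0, 1.0]]}
{'clock': 0.1, 'q': array([-1.36452339e+00,  3.07489055e-01,  1.50753626e+00, -1.74645810e-05,
        1.32838993e+00, -7.35107219e-02]), 'dq': array([ 0.000908  , -0.00146796, -0.00347009, -0.00143576,  0.00057644,
       -0.00149607]), 'joint_torque': array([ 1.10837867e-03, -4.58529210e+01, -2.52607459e+01,  5.34112394e-05,
        5.50940924e-03,  1.17551349e-05]), 'eef_pos': array([ 0.15861288, -0.55200109,  0.20658087]), 'eef_rot': array([-9.08721947e-04,  9.90230380e-01,  1.39438028e-01, -6.89045077e-05]), 'contact_force': array([ 0.3343276 , -0.27246612, -0.47659466]), 'moment': array([ 0.01002666, -0.00764832,  0.01665042]), 'gripper_force': 0.0, 'opening': 1.0007169568338914}
```

View pics/top0.png

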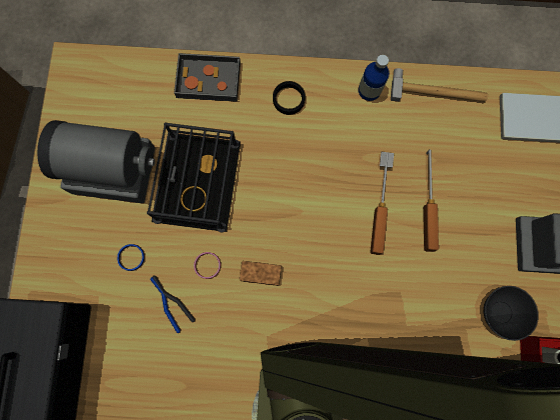

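View pics/scene0.png

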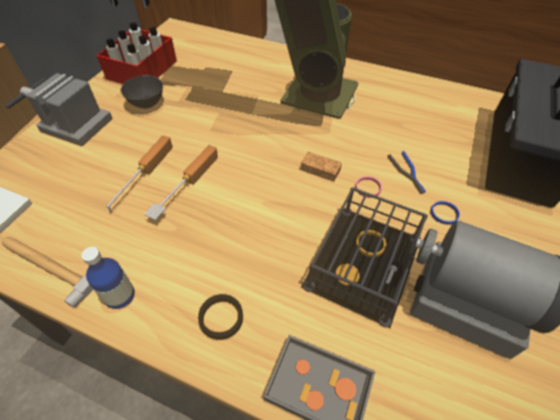

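The top view shows the thin hooked rod with its handle at (432,226) and tip at (430,151). The scraper, with its wide blade, is at (380,200). Ring candidates are the brass ring under the grille at (194,198), the pink ring (208,265), the blue ring (131,257) and the black ring (289,97). The disc is at (208,163). The brass ring under the guard fits the description. I'll confirm it and the rod in a crop, and measure.

```bash
python3 - <<'E'
from h import *
i=cv2.imread("pics/top0.png")
a=cv2.resize(i[110:240,140:255],None,fx=4,fy=4,interpolation=cv2.INTER_CUBIC);b=cv2.resize(i[135:265,365:445],None,fx=4,fy=4,interpolation=cv2.INTER_CUBIC)
cv2.imwrite("pics/crop0.png",np.hstack([a,b]))
hsv=cv2.cvtColor(i,cv2.COLOR_BGR2HSV)
# handle
for x0,x1 in((410,450),(365,400)):
    s=hsv[190:265,x0:x1];m=((s[...,0]<13)&(s[...,1]>130)).astype(np.uint8)
    c=max(cv2.findContours(m,0,2)[0],key=cv2.contourArea)
    (u,v),wh,an=cv2.minAreaRect(c);u+=x0;v+=190
    print("handle",u,v,wh,an,onz("top",u,v,.04).round(4))
s=hsv[125:225,155:235];m=((s[...,0]>12)&(s[...,0]<30)&(s[...,1]>120)&(s[...,2]>110)).astype(np.uint8)
cv2.imwrite("pics/m.png",m*255)
n,l,st,ce=cv2.connectedComponentsWithStats(cv2.dilate(m,np.ones((3,3))))
for k in range(1,n):
    if st[k,4]>20: print(st[k]+[155,125,0,0,0],ce[k]+[155,125])
for p in((430,151),(431.5,203)):print("rod",onz("top",*p,.028).round(4))
for p in((194,198),(208,163)):print("b/d",onz("top",*p,.006).round(4))
for p in((238,130),(229,228),(164,124),(150,217)):print("g",onz("top",*p,.094).round(4))
for p in((371,242),(347,274)):print("scene b/d",onz("scene",*p,.006).round(4))
E
```

```text
handle 430.5 235.0 (30.0, 13.0) 90.0 [ 0.4539 -0.3066  0.04  ]
handle 377.0 224.0 (8.0, 18.0) 0.0 [ 0.4735 -0.1709  0.04  ]
[155 125  23  29 341] [162.37243402 136.11730205]
[189 125  46   9 212] [216.71698113 127.17924528]
[179 127  12   9  79] [184.27848101 130.37974684]
[192 129  39  12 250] [211.544 133.872]
[199 154  19  20 287] [207.79094077 163.60627178]
[180 185  15  26 122] [185.35245902 197.09016393]
[196 186  11  11  55] [201.74545455 190.18181818]
[228 185   7  40 170] [232.02941176 208.52941176]
[192 202  14  10  57] [199.1754386  207.31578947]
[155 223  14   2  28] [161.5 223.5]
rod [ 0.6809 -0.3101  0.028 ]
rod [ 0.5398 -0.3134  0.028 ]
b/d [0.5183 0.3052 0.006 ]
b/d [0.6163 0.2773 0.006 ]
g [0.6816 0.1955 0.094 ]
g [0.4311 0.1972 0.094 ]
g [0.6854 0.3832 0.094 ]
g [0.4457 0.3903 0.094 ]
scene b/d [0.515  0.3061 0.006 ]
scene b/d [0.6184 0.2792 0.006 ]
```

View pics/crop0.png

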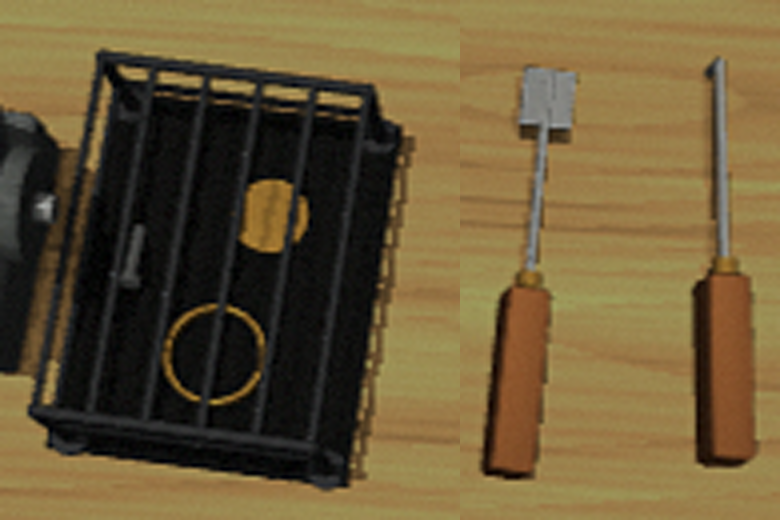

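The crop confirms both: a plain brass ring under the grille, and on the right the thin rod with its bent tip (the left tool has the blade). Refining the geometry.

```bash
python3 - <<'E'
from h import *
f=lambda x,y,z,o=(140,110):onz("top",o[0]+x/4,o[1]+y/4,z)
g=[f(372,88,.094),f(315,450,.094),f(102,57,.094),f(40,410,.094)]
print("grille corners",np.round(g,4).tolist())
A,B=g[0],g[1]
print("mouth len",np.linalg.norm(A-B),"depth",np.linalg.norm(g[2]-A),np.linalg.norm(g[3]-B))
o=(A+B)/2;gy=((g[2]+g[3])/2-o)[:2];gy/=np.linalg.norm(gy);gx=np.array([gy[1],-gy[0]])
print("o",o,"gy",gy,"yaw",np.degrees(np.arctan2(gy[1],gy[0])))
ring=f(215,354,.008);disc=f(273,216,.005)
for p in(ring,disc):
    d=(p-o)[:2];print(p.round(4),"guard xy",d@gx,d@gy)
r=(365-115,135);q=lambda x,y,z:f(x,y,z,r)
t=q(718,64,.028);hnd=q(722,262,.028);top=q(729,278,.04);bot=q(729,460,.04)
print("hook",t,"ferrule",hnd,"handle top ends",top,bot,np.linalg.norm(top-bot),np.linalg.norm(t-hnd))
rr=R
d=(t-bot)[:2];print("yaw",np.degrees(np.arctan2(d[1],d[0])),np.degrees(np.arctan2(*(t-hnd)[1::-1])))
u=d/np.linalg.norm(d);print("grip est", t[:2]-.2*u,(bot[:2]+.065*u))
for n,p in(("hook",t),("top",top),("bot",bot),("ring",ring),("guardA",A),("guardB",B)):print(n,np.round(px("scene",p),1))
s=robot.sense();print(s["eef_pos"],tool([1,0,0]),tool([0,1,0]))
i=cv2.imread("pics/scene0.png");j=i.copy()
for p in(t,top,bot,ring,A,B,g[2],g[3]):cv2.circle(j,tuple(int(x) for x in np.round(px("scene",p))),2,(255,0,255),-1)
cv2.imwrite("pics/chk.png",cv2.resize(j[120:330,90:440],None,fx=2.2,fy=2.2))
E
```

```text
grille corners [[0.6755, 0.2076, 0.094], [0.4429, 0.223, 0.094], [0.685, 0.3793, 0.094], [0.4568, 0.3916, 0.094]]
mouth len 0.2331193287410616 depth 0.17198947263368 0.16909902347011743
o [0.55919149 0.21532374 0.094     ] gy [0.06850588 0.99765071] yaw 86.07182548300788
[0.5164 0.3054 0.008 ] guard xy -0.04880908677455255 0.08688868969179661
[0.6138 0.2766 0.005 ] guard xy 0.05031838022397259 0.06485219177971675
hook [ 0.68078539 -0.30872734  0.028     ] ferrule [ 0.54628091 -0.3108305   0.028     ] handle top ends [ 0.53316692 -0.31136802  0.04      ] [ 0.41612388 -0.31080181  0.04      ] 0.11704440969339583 0.1345209199202018
yaw 0.44908783497672977 0.8958251375588498
grip est [ 0.48079153 -0.31029493] [ 0.48112188 -0.31029234]
hook [108.1 205. ]
top [142.2 161.8]
bot [167.3 134.9]
ring [370.7 241.9]
guardA [310.3 263. ]
guardB [351.4 185.1]
[ 0.15861288 -0.55200109  0.20658087] [ 9.61114063e-01  2.76151418e-01 -3.89883466e-04] [ 0.27615167 -0.96111242  0.00178047]
```

View pics/chk.png

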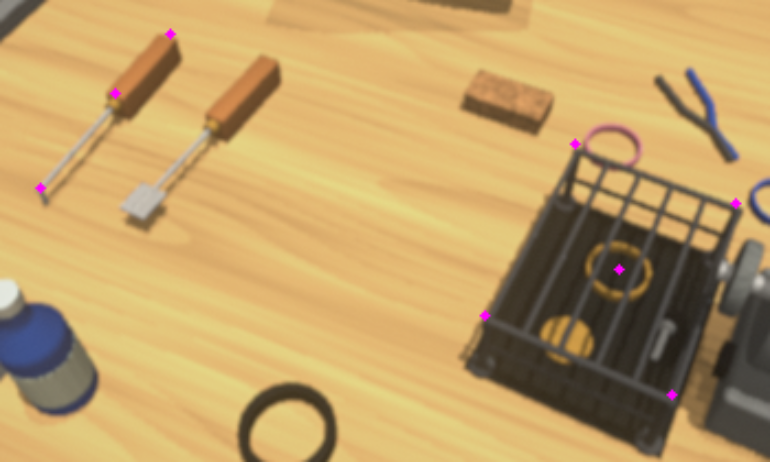

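The projected points agree with the scene view: hook tip, ring centre and grille corners fall where expected. The handle centre may sit a few mm more toward +y. Moving over the handle.

{"api": "send_rows", "payload": {"steps": "0.377 -0.1465 0 0 0 0.171 1;0.377 -0.1465 0 0 0 0.171 1;0.377 -0.1465 0 0 0 0.171 1;0.377 -0.1465 0 0 0 0.171 1;0.377 -0.1465 0 0 0 0.171 1"}}

```text
clock: 0.6
eef_pos: [0.3568, -0.4012, 0.2071]
eef_rot: [-0.0, 1.0, 0.005, -0.0]
contact_force: [-0.2, -0.5, 0.4]
opening: 1.002
gripper_force: 0.0
```

```bash
python3 - <<'E'
from h import *
s=robot.sense();print(s["eef_pos"],s["eef_rot"],tool([.481,-.307,.1]-s["eef_pos"]))
x=R.from_quat(np.r_[s["eef_rot"][1:],s["eef_rot"][0]]).as_matrix();print(x.round(3))
E
```

```text
[ 0.35681638 -0.4012289   0.20707538] [-2.51577147e-04  9.99985950e-01  5.29184832e-03 -1.79608215e-04] [ 0.12521212 -0.09285524  0.10707765]
[[ 1.     0.011 -0.   ]
 [ 0.011 -1.     0.001]
 [-0.    -0.001 -1.   ]]
```

{"api": "send_rows", "payload": {"steps": "0.123 -0.092 0.08 0 0 0 1;0.123 -0.092 0.08 0 0 0 1;0.123 -0.092 0.08 0 0 0 1;0.123 -0.092 0.08 0 0 0 1;0.123 -0.092 0.08 0 0 0 1"}}

```text
clock: 1.1
eef_pos: [0.4786, -0.3062, 0.1249]
eef_rot: [-0.002, 1.0, 0.008, -0.002]
contact_force: [-1.1, -0.9, -0.2]
opening: 1.0
gripper_force: 0.0
```

```bash
cat >> h.py <<'E'
def wonz(s,u,v,z):
    c=get_calibration("wrist");K=np.array(c["camera_matrix"]);T=np.array(c["T_tool_cam"])
    a,b=(u-K[0,2])/K[0,0],(v-K[1,2])/K[1,1];r=np.hypot(a,b)
    d=np.array([np.sin(r)*a/r,-np.sin(r)*b/r,-np.cos(r)])
    w=s["eef_rot"];Q=R.from_quat(np.r_[w[1:],w[0]]).as_matrix()
    d=Q@T[:3,:3]@d;o=Q@T[:3,3]+s["eef_pos"];return o+d*(z-o[2])/d[2]
E
python3 - <<'E'
from h import *
s=robot.sense();i=read_camera("wrist");cv2.imwrite("pics/w1.png",i);np.save("w1.npy",[*s["eef_pos"],*s["eef_rot"]])
print(s["eef_pos"])
h=cv2.cvtColor(i,cv2.COLOR_BGR2HSV);m=((h[...,0]<13)&(h[...,1]>120)&(h[...,2]>50)).astype(np.uint8)
for c in cv2.findContours(m,0,2)[0]:
    if cv2.contourArea(c)>300:
        r=cv2.minAreaRect(c);print(r,wonz(s,*r[0],.04).round(4));print([wonz(s,*p,.04).round(3).tolist() for p in cv2.boxPoints(r)])
E
```

```text
[ 0.47857343 -0.30622896  0.1249083 ]
((286.5, 217.5), (39.0, 33.0), 90.0) [ 0.4768 -0.3125  0.04  ]
[[0.493, -0.299, 0.04], [0.493, -0.325, 0.04], [0.46, -0.327, 0.04], [0.46, -0.299, 0.04]]
```

View pics/w1.png

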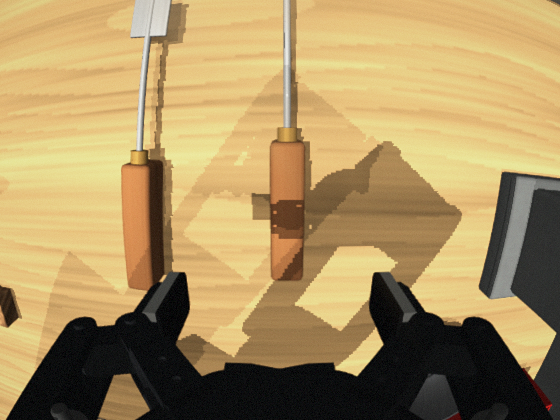

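The wrist view shows the hooked rod's handle at u 271–304, v 142–278, with the bar going up from (288,125), between the fingers. The scraper is off to the left.

```bash
python3 - <<'E'
from h import *
w=np.load("w1.npy");s=dict(eef_pos=w[:3],eef_rot=w[3:])
for p in((271,143),(304,143),(272,278),(303,278)):print(wonz(s,*p,.039).round(4))
for p in((288,125),(289.5,5)):print("bar",wonz(s,*p,.028).round(4))
E
```

```text
[ 0.5365 -0.2994  0.039 ]
[ 0.537  -0.3249  0.039 ]
[ 0.421  -0.3012  0.039 ]
[ 0.4214 -0.3282  0.039 ]
bar [ 0.5505 -0.3125  0.028 ]
bar [ 0.6519 -0.3123  0.028 ]
```

{"api": "send_rows", "payload": {"steps": "0.003 0.007 0.04 0 0 0 1;0.003 0.007 0.08 0 0 0 1;0.003 0.007 0.105 0 0 0 1;0.003 0.007 0.118 0 0 0 1;0.003 0.007 0.118 0 0 0 1"}}

```text
clock: 1.65
eef_pos: [0.4792, -0.3166, 0.0083]
eef_rot: [-0.001, 1.0, 0.005, -0.001]
contact_force: [0.1, -0.1, 0.2]
opening: 1.0
gripper_force: 0.0
```

{"api": "send_rows", "payload": {"steps": "0 0 0 0 0 0 -1;0 0 0 0 0 0 -1;0 0 0 0 0 0 -1;0 0 0 0 0 0 -1;0 0 0 0 0 0 -1", "grip_force": 60}}

```text
clock: 2.15
eef_pos: [0.4814, -0.3167, 0.0109]
eef_rot: [0.001, 1.0, 0.006, 0.001]
contact_force: [-0.9, 0.3, 6.5]
opening: 0.303
gripper_force: 58.4
```

{"api": "send_rows", "payload": {"steps": "0 0 0 0 0 0 -1;0 0 0 0 0 0 -1;0 0 0 0 0 0 -1"}}

```text
clock: 2.45
eef_pos: [0.4815, -0.3167, 0.0109]
eef_rot: [0.001, 1.0, 0.006, 0.001]
contact_force: [-1.3, 1.8, 6.5]
opening: 0.299
gripper_force: 58.4
```

{"api": "send_rows", "payload": {"steps": "0 0 -0.03 0 0 0 -1;0 0 -0.07 0 0 0 -1;0 -0.03 -0.08 0 0 -0.08 -1;0.003 -0.06 -0.08 0 0 -0.17 -1;0.005 -0.09 -0.08 0 0 -0.26 -1"}}

```text
clock: 2.95
eef_pos: [0.4852, -0.2257, 0.0905]
eef_rot: [0.001, 0.978, 0.211, 0.001]
contact_force: [0.0, 0.9, -2.8]
opening: 0.301
gripper_force: 59.6
```

```bash
cat >> h.py <<'E'
def to(tcp,yaw):
    s=robot.sense();w=s["eef_rot"];Q=R.from_quat(np.r_[w[1:],w[0]])
    y=np.radians(yaw);G=R.from_matrix(np.c_[[np.cos(y),np.sin(y),0],[np.sin(y),-np.cos(y),0],[0,0,-1]])
    print("at",s["eef_pos"].round(4),"yaw",np.degrees(np.arctan2(*Q.as_matrix()[1::-1,0])).round(2),"F",s["contact_force"].round(1),s["clock"])
    print("shift",tool(np.array(tcp)-s["eef_pos"]).round(4),"turn",((Q.inv()*G).as_rotvec()/(np.pi/2)).round(4))
E
python3 -c "
from h import *
to([.493,-.032,.09],86)"
```

```text
at [ 0.4852 -0.2257  0.0905] yaw 24.33 F [ 0.   0.9 -2.8] 2.95
shift [ 0.0869 -0.1733  0.0003] turn [ 1.400e-03 -2.000e-04 -6.852e-01]
```

{"api": "send_rows", "payload": {"steps": "0.017 -0.035 0 0 0 -0.09 -1;0.035 -0.07 0 0 0 -0.18 -1;0.052 -0.104 0 0 0 -0.27 -1;0.07 -0.139 0 0 0 -0.36 -1;0.087 -0.173 0 0 0 -0.45 -1"}}

```text
clock: 3.45
eef_pos: [0.4936, -0.0312, 0.0897]
eef_rot: [0.0, 0.844, 0.536, 0.0]
contact_force: [0.5, 0.8, -1.7]
opening: 0.3
gripper_force: 59.6
```

{"api": "send_rows", "payload": {"steps": "0 0 0 0 0 -0.09 -1;0 0 0 0 0 -0.18 -1;0 0 0 0 0 -0.235 -1;0 0 0 0 0 -0.235 -1"}}

```text
clock: 3.85
eef_pos: [0.4937, -0.0325, 0.0896]
eef_rot: [0.0, 0.733, 0.68, 0.0]
contact_force: [-0.3, -0.5, -2.2]
opening: 0.298
gripper_force: 59.6
```

```bash
python3 - <<'E'
from h import *
to([.493,-.032,.036],86)
s=robot.sense();t=read_camera("top");w=read_camera("wrist");cv2.imwrite("pics/t2.png",t);cv2.imwrite("pics/w2.png",w)
a=cv2.resize(t[120:320,140:360],None,fx=2.7,fy=2.7);print(a.shape);cv2.imwrite("pics/t2c.png",a)
E
```

```text
at [ 0.4937 -0.0325  0.0896] yaw 85.75 F [-0.3 -0.5 -2.2] 3.85
shift [ 0.0005 -0.0007  0.0536] turn [ 0.0001  0.0001 -0.0028]
(540, 594, 3)
```

View pics/t2c.png

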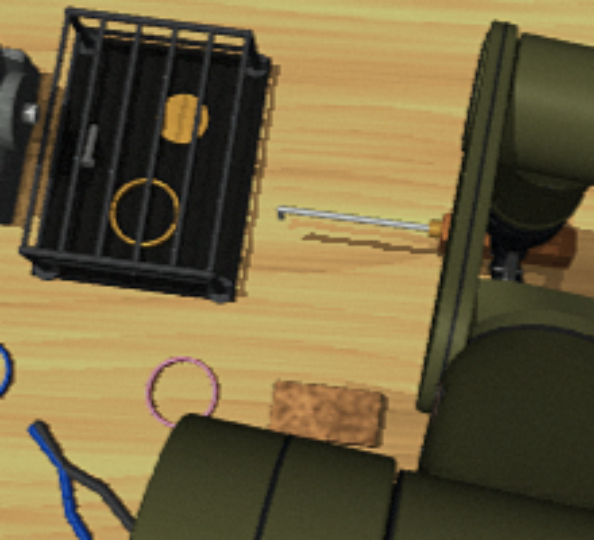

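View pics/w2.png

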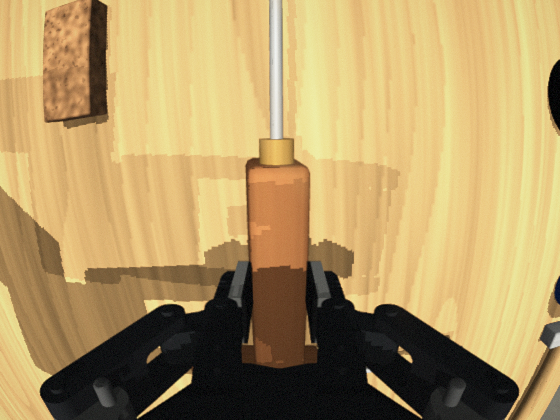

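The rod is held straight in the fingers. The hook end is at crop (281,210), which is image (244,198), and the ring and disc have not moved. Checking the hook position.

```bash
python3 - <<'E'
from h import *
print(onz("top",140+281/2.7,120+210/2.7,.107).round(4),onz("top",140+430/2.7,120+228/2.7,.107).round(4),"exp .5086 .1685")
print("ring",onz("top",140+145/2.7,120+212/2.7,.008).round(4))
E
```

```text
[0.5051 0.1656 0.107 ] [0.4972 0.0316 0.107 ] exp .5086 .1685
ring [0.5164 0.3055 0.008 ]
```

{"api": "send_rows", "payload": {"steps": "0 0 0.03 0 0 0 -1;0 0 0.05 0 0 0 -1;0 0 0.05 0 0 0 -1;0.015 0 0.05 0 0 0 -1;0.03 0 0.05 0 0 0 -1"}}

```text
clock: 4.45
eef_pos: [0.4967, -0.0032, 0.0401]
eef_rot: [0.0, 0.734, 0.679, 0.0]
contact_force: [0.3, 1.0, -1.8]
opening: 0.303
gripper_force: 59.6
```

{"api": "send_rows", "payload": {"steps": "0.025 0 0 0 0 0 -1;0.05 0 0 0 0 0 -1;0.075 -0.001 0 0 0 0 -1;0.095 -0.001 0 0 0 0 -1;0.103 -0.001 0 0 0 0 -1"}}

```text
clock: 4.95
eef_pos: [0.5038, 0.1013, 0.0405]
eef_rot: [0.0, 0.733, 0.68, 0.001]
contact_force: [-0.0, -1.2, -1.7]
opening: 0.298
gripper_force: 59.6
```

```bash
python3 - <<'E'
from h import *
to([.5025,.1005,.013],86)
t=read_camera("top");c=read_camera("scene")
a=cv2.resize(t[120:235,140:260],None,fx=3.3,fy=3.3);b=cv2.resize(c[190:310,300:430],(396,379))
cv2.imwrite("pics/i3.png",np.hstack([a[:379],b]))
E
```

```text
at [0.5038 0.1013 0.0405] yaw 85.72 F [-0.  -1.2 -1.7] 4.95
shift [-0.001  -0.0013  0.0275] turn [ 0.0012 -0.0004 -0.0031]
```

View pics/i3.png

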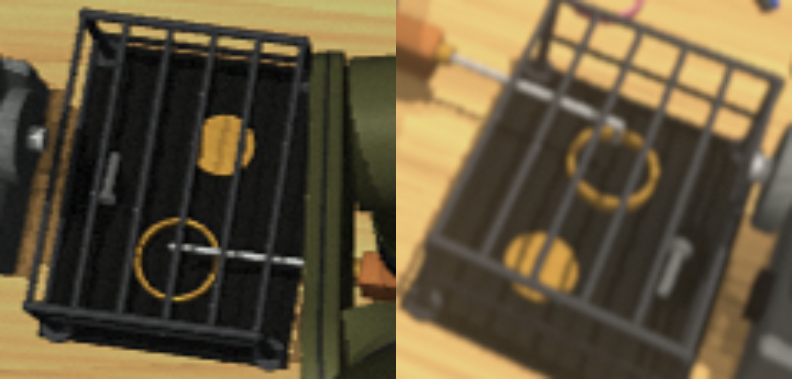

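The hook hangs over the bore: top crop (172,247) against ring centre (176,260), and the scene view agrees once height parallax is allowed for. Lowering.

{"api": "send_rows", "payload": {"steps": "-0.001 -0.001 0.01 0 0 0 -1;-0.001 -0.001 0.018 0 0 0 -1;-0.001 -0.001 0.024 0 0 0 -1;-0.001 -0.001 0.027 0 0 0 -1;-0.001 -0.001 0.027 0 0 0 -1"}}

```text
clock: 5.55
eef_pos: [0.5012, 0.0983, 0.0116]
eef_rot: [-0.0, 0.733, 0.68, -0.001]
contact_force: [-0.5, 0.0, -1.7]
opening: 0.302
gripper_force: 59.6
```

{"api": "send_rows", "payload": {"steps": "-0.008 0 0 0 0 0 -1;-0.016 0 0 0 0 0 -1;-0.024 0 0 0 0 0 -1;-0.032 0 0 0 0 0 -1;-0.04 0 0 0 0 0 -1"}}

```text
clock: 6.05
eef_pos: [0.4987, 0.0582, 0.0126]
eef_rot: [0.0, 0.733, 0.68, 0.0]
contact_force: [-0.5, 0.6, -2.3]
opening: 0.302
gripper_force: 59.6
```

```bash
python3 - <<'E'
from h import *
to([.5025,.1005,.013],86)
t=read_camera("top");c=read_camera("scene")
a=cv2.resize(t[120:235,140:260],None,fx=3.3,fy=3.3);b=cv2.resize(c[190:310,300:430],(396,379))
cv2.imwrite("pics/i4.png",np.hstack([a[:379],b]))
E
```

```text
at [0.4987 0.0582 0.0126] yaw 85.67 F [-0.5  0.6 -2.3] 6.05
shift [ 0.0425  0.0006 -0.0004] turn [ 0.0002 -0.     -0.0036]
```

View pics/i4.png

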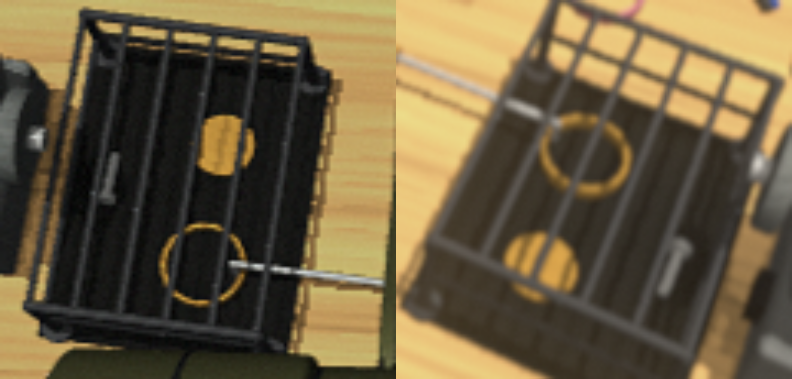

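The hook is in the bore and the ring has come about 15 mm toward the mouth, at top crop (203,263). The disc has not moved. Pulling on.

{"api": "send_rows", "payload": {"steps": "-0.01 0 0 0 0 0 -1;-0.02 0 0 0 0 0 -1;-0.03 0 0 0 0 0 -1;-0.04 0 0 0 0 0 -1;-0.05 0 0 0 0 0 -1"}}

```text
clock: 6.65
eef_pos: [0.4949, 0.0082, 0.0124]
eef_rot: [-0.0, 0.733, 0.68, -0.0]
contact_force: [-0.6, 0.1, -1.9]
opening: 0.3
gripper_force: 59.6
```

{"api": "send_rows", "payload": {"steps": "-0.01 0 0 0 0 0 -1;-0.02 0 0 0 0 0 -1;-0.03 0 0 0 0 0 -1;-0.04 0 0 0 0 0 -1;-0.05 0 0 0 0 0 -1"}}

```text
clock: 7.15
eef_pos: [0.4912, -0.0416, 0.0124]
eef_rot: [-0.0, 0.733, 0.68, 0.0]
contact_force: [-0.5, 0.6, -1.3]
opening: 0.302
gripper_force: 59.6
```

{"api": "send_rows", "payload": {"steps": "-0.01 0 0 0 0 0 -1;-0.02 0 0 0 0 0 -1;-0.03 0 0 0 0 0 -1;-0.038 0 0 0 0 0 -1;-0.04 0 0 0 0 0 -1"}}

```text
clock: 7.65
eef_pos: [0.4883, -0.0816, 0.0124]
eef_rot: [0.0, 0.734, 0.68, 0.0]
contact_force: [-0.4, 0.1, -1.3]
opening: 0.302
gripper_force: 59.6
```

```bash
cat >> h.py <<'E'
def brass(y0=40):
    for n in("top","scene"):
        i=read_camera(n);cv2.imwrite(f"pics/{n}_l{y0}.png",i)
E
python3 - <<'E'
from h import *
to([.4815,-.3167,.09],0.7)
brass(1)
a,b=cv2.imread("pics/top_l1.png"),cv2.imread("pics/top0.png")
d=(cv2.absdiff(a,b).max(2)>35).astype(np.uint8);d=cv2.morphologyEx(d,cv2.MORPH_OPEN,np.ones((2,2)))
n,l,st,ce=cv2.connectedComponentsWithStats(d)
for k in range(1,n):
    if st[k,4]>12:print(st[k],ce[k].round(1))
print("pred",px("top",[.513,.145,.008]))
E
```

```text
at [ 0.4883 -0.0816  0.0124] yaw 85.64 F [-0.4  0.1 -1.3] 7.65
shift [-0.2349  0.0112 -0.0775] turn [ 2.000e-04 -0.000e+00  9.437e-01]
[    10     43    550    377 146704] [309.6 237.7]
[204  66  15  12 130] [211.4  71.1]
[184  68  15  21 167] [190.5  80.4]
[199  82   4  10  33] [200.6  86.6]
[218  83   9   8  61] [222.2  86.4]
[278  89  25  20 380] [289.9  98.9]
[172 128   6   3  16] [174.5 129. ]
[181 129  10   4  28] [185.5 130.5]
[194 131  10   3  25] [198.2 132.1]
[163 132   6  22  50] [165.4 142.6]
[207 132  11   4  29] [212.1 133.7]
[221 134  10   4  28] [225.5 135.5]
[202 156  12  18 162] [207.5 164.4]
[215 162   3   8  16] [216.1 165.5]
[183 187  11   8  24] [187.8 190. ]
[199 188   8   9  23] [203.  191.6]
[181 196   8  15  36] [183.6 203. ]
[152 202   4  10  24] [153.2 206.2]
[196 204  10   8  24] [201.  208.1]
[287 398  25  14 150] [298.9 404.9]
[262 405   9  15  64] [267.1 413. ]
[558 410   2  10  16] [558.6 414.5]
pred (np.float64(254.48902580981172), np.float64(203.60483880349634))
```

{"api": "send_rows", "payload": {"steps": "0.01 0 0 0 0 0 -1;0.02 0 0 0 0 0 -1;0.02 0 -0.01 0 0 0 -1;0.02 0 -0.035 0 0 0 -1;0.02 0 -0.08 0 0 0 -1"}}

```text
clock: 8.25
eef_pos: [0.487, -0.0594, 0.0914]
eef_rot: [-0.003, 0.733, 0.681, -0.002]
contact_force: [0.3, 0.2, -1.5]
opening: 0.299
gripper_force: 59.6
```

{"api": "send_rows", "payload": {"steps": "0 0 0 0 0 0 -1;-0.04 0 0 0 0 0 -1;-0.08 0 0 0 0 0 -1;-0.11 0 0 0 0 0 -1"}}

```text
clock: 8.65
eef_pos: [0.4815, -0.1715, 0.0929]
eef_rot: [0.001, 0.733, 0.681, -0.0]
contact_force: [0.9, 0.7, -1.1]
opening: 0.302
gripper_force: 59.6
```

```bash
python3 - <<'E'
from h import *
to([.4815,-.3167,.09],0.7)
brass(2)
a,c=cv2.imread("pics/top_l2.png"),cv2.imread("pics/scene_l2.png")
A=cv2.resize(a[110:250,140:300],(457,400));B=cv2.resize(c[120:320,220:420],(400,400));cv2.imwrite("pics/i5.png",np.hstack([A[:,:400],B]))
for w,n,p1 in((a,"top",(.513,.145,.012)),):
    u,v=np.round(px(n,p1)).astype(int);g=cv2.cvtColor(w[v-40:v+40,u-40:u+40],cv2.COLOR_BGR2GRAY)
    g=cv2.resize(g,None,fx=4,fy=4,interpolation=cv2.INTER_CUBIC)
    h=cv2.HoughCircles(g,cv2.HOUGH_GRADIENT,1.5,40,param1=100,param2=25,minRadius=44,maxRadius=60)
    for x,y,r in h[0][:3]:print(n,x/4+u-40,y/4+v-40,r/4,onz(n,x/4+u-40,y/4+v-40,.008).round(4))
E
```

```text
at [ 0.4815 -0.1715  0.0929] yaw 85.78 F [ 0.9  0.7 -1.1] 8.65
shift [-0.1448  0.0107  0.0031] turn [9.000e-04 1.000e-04 9.453e-01]
top 254.6875 209.3125 12.6875 [0.4978 0.1434 0.008 ]
```

View pics/i5.png

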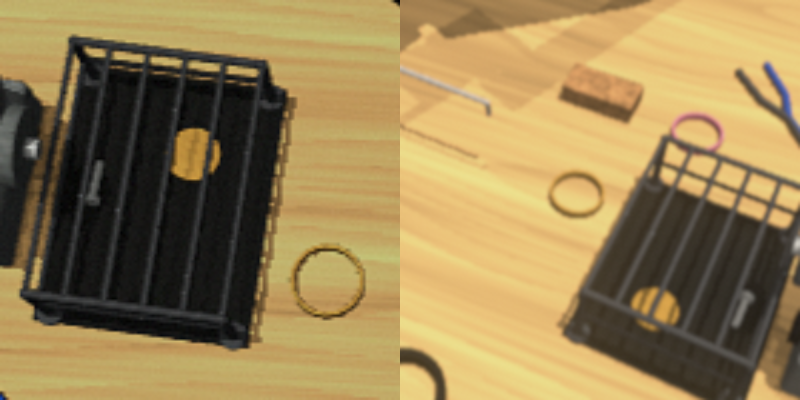

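The ring lies flat on the open bench about 42 mm clear of the mouth, the disc is where it was, and the hook is free. Returning the rod to its old place.

{"api": "send_rows", "payload": {"steps": "-0.03 0.002 0 0 0 0.09 -1;-0.06 0.004 0 0 0 0.18 -1;-0.09 0.007 0 0 0 0.27 -1;-0.12 0.009 0 0 0 0.36 -1;-0.145 0.011 0 0 0 0.45 -1"}}

```text
clock: 9.25
eef_pos: [0.4816, -0.3161, 0.0924]
eef_rot: [-0.0, 0.924, 0.382, -0.0]
contact_force: [0.2, -0.4, -2.0]
opening: 0.3
gripper_force: 59.6
```

{"api": "send_rows", "payload": {"steps": "0 0 0 0 0 0.09 -1;0 0 0 0 0 0.18 -1;0 0 0 0 0 0.27 -1;0 0 0 0 0 0.36 -1;0 0 0 0 0 0.45 -1"}}

```text
clock: 9.75
eef_pos: [0.4815, -0.3143, 0.0922]
eef_rot: [-0.0, 0.999, 0.039, -0.0]
contact_force: [0.9, 0.1, -1.6]
opening: 0.296
gripper_force: 59.6
```

```bash
python3 -c "
from h import *
to([.4815,-.3167,.0115],0.7)"
```

```text
at [ 0.4815 -0.3143  0.0922] yaw 4.41 F [ 0.9  0.1 -1.6] 9.75
shift [-0.0001  0.0024  0.0807] turn [-0.0006  0.0005  0.0413]
```

{"api": "send_rows", "payload": {"steps": "0 0.002 0.03 0 0 0.04 -1;0 0.002 0.055 0 0 0.04 -1;0 0.002 0.07 0 0 0.04 -1;0 0.002 0.077 0 0 0.04 -1;0 0.002 0.08 0 0 0.04 -1"}}

```text
clock: 10.25
eef_pos: [0.4815, -0.3166, 0.0117]
eef_rot: [-0.001, 1.0, 0.01, -0.001]
contact_force: [-0.2, 0.6, -1.3]
opening: 0.306
gripper_force: 59.6
```

{"api": "send_rows", "payload": {"steps": "0 0 0 0 0 0 -1;0 0 0.001 0 0 0 -1"}}

```text
clock: 10.45
eef_pos: [0.4825, -0.3181, 0.0123]
eef_rot: [0.001, 1.0, 0.01, 0.001]
contact_force: [-0.2, 0.4, -2.2]
opening: 0.3
gripper_force: 59.6
```

{"api": "send_rows", "payload": {"steps": "0 0 0.001 0 0 0 -1;0 0 0.002 0 0 0 -1;0 0 0.002 0 0 0 -1"}}

```text
clock: 10.75
eef_pos: [0.4823, -0.3182, 0.0109]
eef_rot: [0.001, 1.0, 0.009, 0.001]
contact_force: [0.2, 1.6, 4.7]
opening: 0.303
gripper_force: 60.5
```

On the bench (contact +4.7 N). Releasing and lifting away.

{"api": "send_rows", "payload": {"steps": "0 0 0 0 0 0 0;0 0 0 0 0 0 0.6;0 0 0 0 0 0 1;0 0 0 0 0 0 1;0 0 0 0 0 0 1"}}

```text
clock: 11.25
eef_pos: [0.4817, -0.3178, 0.0093]
eef_rot: [-0.0, 1.0, 0.01, -0.0]
contact_force: [-0.2, -0.3, -0.6]
opening: 0.999
gripper_force: 0.0
```

{"api": "send_rows", "payload": {"steps": "0 0 0 0 0 0 1;0 0 -0.03 0 0 0 1;0 0 -0.07 0 0 0 1;0 0 -0.11 0 0 0 1;0 0 -0.15 0 0 0 1"}}

```text
clock: 11.75
eef_pos: [0.4814, -0.3175, 0.1607]
eef_rot: [-0.0, 1.0, 0.01, -0.0]
contact_force: [1.2, -1.0, -0.3]
opening: 1.0
gripper_force: 0.0
```

{"api": "send_rows", "payload": {"steps": "0 0 0 0 0 0 1;-0.05 0.05 0 0 0 0 1;-0.1 0.1 0 0 0 0 1;-0.1 0.1 0 0 0 0 1;-0.1 0.1 0 0 0 0 1"}}

```text
clock: 12.25
eef_pos: [0.3799, -0.4229, 0.1586]
eef_rot: [0.001, 1.0, 0.007, -0.001]
contact_force: [1.1, 0.8, -0.6]
opening: 1.003
gripper_force: 0.0
```

```bash
python3 - <<'E'
from h import *
s=robot.sense();print(s["clock"],s["opening"],s["contact_force"])
a=read_camera("top");b=cv2.imread("pics/top0.png")
hs=cv2.cvtColor(a,cv2.COLOR_BGR2HSV)
for (x0,x1,y0,y1) in((415,450,190,265),(365,400,190,265)):
  for im in(b,a):
    s=cv2.cvtColor(im,cv2.COLOR_BGR2HSV)[y0:y1,x0:x1];m=((s[...,0]<13)&(s[...,1]>120)&(s[...,2]>40)).astype(np.uint8)
    ys,xs=np.nonzero(m);print("handle",m.sum(),xs.mean()+x0,ys.mean()+y0,cv2.boundingRect(m))
for im in(b,a):
  s=cv2.cvtColor(im,cv2.COLOR_BGR2HSV)[145:180,195:222];m=(s[...,0]>12)&(s[...,0]<30)&(s[...,1]>120)&(s[...,2]>110)
  ys,xs=np.nonzero(m);print("disc",m.sum(),xs.mean()+195,ys.mean()+145)
  print("rod strip gray",[int(np.argmin(im[v,424:438].astype(int)[:,2]-im[v,424:438].astype(int)[:,0]))+424 for v in(155,165,175,185,195)])
g=cv2.resize(cv2.cvtColor(a[165:250,215:295],cv2.COLOR_BGR2GRAY),None,fx=4,fy=4,interpolation=cv2.INTER_CUBIC)
h=cv2.HoughCircles(g,cv2.HOUGH_GRADIENT,1.5,40,param1=100,param2=25,minRadius=44,maxRadius=60)
for x,y,r in h[0][:2]:print("ring",onz("top",x/4+215,y/4+165,.008))
E
```

```text
12.25 1.0028634909228034 [ 1.10587693  0.82027969 -0.60812497]
handle 202 431.34158415841586 226.93069306930693 (9, 14, 14, 46)
handle 182 430.58791208791206 228.47802197802199 (9, 14, 15, 46)
handle 183 379.224043715847 231.36065573770492 (7, 17, 15, 47)
handle 138 378.8695652173913 231.3768115942029 (6, 17, 16, 46)
disc 190 207.23157894736843 163.4578947368421
rod strip gray [429, 430, 430, 430, 430]
disc 198 207.18686868686868 163.47979797979798
rod strip gray [429, 430, 430, 430, 431]
ring [0.50043331 0.14389251 0.008     ]
```

The rod is back as it lay, the scraper and disc haven't moved, and the ring is out and clear.

```bash
python3 -c "
from cell import robot
print(robot.sign_off())"
```

```text
the job is handed in; nothing more can be done
None
```

I drew the brass bangle out with the hooked rod; it lies on the open bench about 4 cm clear of the mouth. The disc is where it was, and the rod is back on the flat of its handle in its old place. The job was handed in at about 12 s on the clock.

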